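# Find the empty compartment by its rocking cover

### The job

Three of the four compartments of this parts box are packed with steel blanks right up to their covers, and one is all but empty and waits to be refilled. Press the covers near their front edges to find the one that rocks, then push that cover fully open with the fingertips, down into its compartment, and leave it standing open. Grasp and lift nothing, and leave the loose parts where they are.

Things in the scene. Friction and masses are not known exactly. Their poses are not given: they have to be found in the camera images.
- parts_box: blue parts box fixed to the bench, 196 (x) by 430 (y) by 103 mm high; origin on the bench below the covers' pivot line; x points from the covers' front edges to the rear ledge, y along the row. Four bays 96 mm wide, open x -80 to +30, floor 93 mm below the top, 8-10 mm walls between, front wall x -86 to -80. Ledge x 30 to 110 holds bearing and bolt. Rims, ledge, shut covers flush at 103 mm
- cover_1 (a joint): cover 1 of 4 alike (1 at the box's +y end), aluminium, 100 (x) by 90 (y) by 6 mm. 0 rad = shut, flush; grows as its front edge tips down into the bay and its rear edge rises; stop at 1.25. A free cover turns with steady friction (0.15 N m, 2 to 4 N of push at the spot) and stays where left; over a full bay it gives 2 mm at most at its front, then stops hard
- cover_1_spot (a point): where to press cover 1: on its upper face at three dark lines, 60 mm in front of the pivot, 15 mm behind its front edge, on its centre line (box y 159 mm); moves with the cover. Closed fingers pointing down fit into the bay and can follow a free cover down, then rearwards (box +x)
- cover_1_pivot (a point): point on the upper face of cover 1 over its pivot pin (3 mm above the pin's axis), on its centre line; the pin is level, along the box's y, 75 mm behind the cover's front edge and 25 mm before its rear edge
- cover_2 (a joint): cover 2 of 4 alike (1 at the box's +y end), aluminium, 100 (x) by 90 (y) by 6 mm. 0 rad = shut, flush; grows as its front edge tips down into the bay and its rear edge rises; stop at 1.25. A free cover turns with steady friction (0.15 N m, 2 to 4 N of push at the spot) and stays where left; over a full bay it gives 2 mm at most at its front, then stops hard
- cover_2_spot (a point): where to press cover 2: on its upper face at three dark lines, 60 mm in front of the pivot, 15 mm behind its front edge, on its centre line (box y 53 mm); moves with the cover. Closed fingers pointing down fit into the bay and can follow a free cover down, then rearwards (box +x)
- cover_2_pivot (a point): point on the upper face of cover 2 over its pivot pin (3 mm above the pin's axis), on its centre line; the pin is level, along the box's y, 75 mm behind the cover's front edge and 25 mm before its rear edge
- cover_3 (a joint): cover 3 of 4 alike (1 at the box's +y end), aluminium, 100 (x) by 90 (y) by 6 mm. 0 rad = shut, flush; grows as its front edge tips down into the bay and its rear edge rises; stop at 1.25. A free cover turns with steady friction (0.15 N m, 2 to 4 N of push at the spot) and stays where left; over a full bay it gives 2 mm at most at its front, then stops hard
- cover_3_spot (a point): where to press cover 3: on its upper face at three dark lines, 60 mm in front of the pivot, 15 mm behind its front edge, on its centre line (box y -53 mm); moves with the cover. Closed fingers pointing down fit into the bay and can follow a free cover down, then rearwards (box +x)
- cover_3_pivot (a point): point on the upper face of cover 3 over its pivot pin (3 mm above the pin's axis), on its centre line; the pin is level, along the box's y, 75 mm behind the cover's front edge and 25 mm before its rear edge
- cover_4 (a joint): cover 4 of 4 alike (1 at the box's +y end), aluminium, 100 (x) by 90 (y) by 6 mm. 0 rad = shut, flush; grows as its front edge tips down into the bay and its rear edge rises; stop at 1.25. A free cover turns with steady friction (0.15 N m, 2 to 4 N of push at the spot) and stays where left; over a full bay it gives 2 mm at most at its front, then stops hard
- cover_4_spot (a point): where to press cover 4: on its upper face at three dark lines, 60 mm in front of the pivot, 15 mm behind its front edge, on its centre line (box y -159 mm); moves with the cover. Closed fingers pointing down fit into the bay and can follow a free cover down, then rearwards (box +x)
- cover_4_pivot (a point): point on the upper face of cover 4 over its pivot pin (3 mm above the pin's axis), on its centre line; the pin is level, along the box's y, 75 mm behind the cover's front edge and 25 mm before its rear edge
- bearing: loose steel ball bearing ring, 42 mm across, 14 mm high, lying on the box's rear ledge; origin at the centre of its underside; not to be moved
- bolt: loose hex bolt standing on its head on the box's rear ledge, 40 mm high, head 22 mm across; origin at the centre of its underside; not to be moved
- gear_large: loose dark steel gear lying flat on the bench, 96 mm across, 30 mm high; origin at the centre of its underside; not to be moved
- gear_small: loose dark steel gear lying flat on the bench in front of the box, 60 mm across, 22 mm high; origin at the centre of its underside; not to be moved
- thread_lock: loose red plastic bottle standing in front of the box, 44 mm across, 120 mm high; origin at the centre of its underside; not to be moved
- shaft: loose plain steel shaft standing on end, 32 mm across, 110 mm high; origin at the centre of its underside; not to be moved
- friction_ring: loose reddish friction ring lying flat beside the box, 72 mm across, 12 mm high; origin at the centre of its underside; not to be moved

How it is judged:
By the outcome, as a careful person would: the job done as asked, in the order asked, and still so for the second after the job is handed in, with the robot touching nothing.
It also fails if it takes over 48 s, if anything falls off the work surface, if the arm or the gripper's body presses on something with over 40 N, if the wrist force passes 120 N, or if a joint passes its speed limit or range.

### The arm

A 7-joint arm with a two-finger parallel gripper is mounted at the origin on the work surface. World frame = base frame: x ahead of the robot, y to its left, z up, the work surface at z = 0. Lengths are in m, angles in rad, forces in N, time in s.
With the tool pointing down it reaches from about 0.425 to 0.925 m from the base axis. Payload 6.8 kg.
Tool frame: the origin (TCP) lies on the front face of the gripper's body, between the roots of the fingers; the fingertips stand 73 mm ahead of it and the grasp point (between the pads) lies 54 mm ahead of it (env.nose_length is the distance from the TCP to the fingertips, in m); z points along the fingers, y is the line along which they close (so a half turn about z gives the same grasp; the last joint's range is limited). The gripper opens to 85 mm and grips with 20 to 120 N. Pads are 22 mm wide; open, the fingers measure 114 mm over their backs; the gripper's body (76 mm by 85 mm) begins 54 mm behind the grasp point. The pads swing forward as they close: fully open they stand 13 mm farther back than shut.
Start: joints at [1.199, 0.477, 0.022, 1.555, -0.011, 1.109, -0.083], TCP at [0.176, -0.652, 0.304] pointing down, gripper open.
Joint ranges: [-2.96, 2.96], [-0.34, 2.1], [-1.41, 1.46], [0.24, 2.44], [-1.37, 4.51], [0.17, 1.92], [-2.96, 2.96]. Speed limits (rad/s): [2.39, 2.39, 3.14, 3.14, 3.14, 3.14, 3.14].

### API

Orientations are given as a unit quaternion [w, x, y, z].
In Python, from cell import env, kin, camera, calibration, job gives the robot as it stands. The module is installed in compiled form; this text tells all that it offers. Calls block until the motion is done:
- env.reach(position, orientation): joint-space move of the TCP to a pose.
- env.movel(position, velocity=0.15, rot=None, stop_force=None): straight line of the TCP; rot=None keeps the orientation; velocity is the mean speed in m/s. With stop_force (N) it stops when the force on the tool has changed by that much, and returns True; else False.
- env.goto_joints(angles): joint-space move.
- env.grip(opening, f_grip=None): finger opening in m; f_grip is the grip in N (None keeps the last); returns when the fingers have stopped.
- env.dwell(seconds).
- kin.inverse_kinematics(position, orientation): joint angles nearest the present ones, or None.
- env.get_state(): the state.
- camera(name): name is "scene" or "top" or "wrist"; returns (picture, depth): 400x640x3 uint8, blue, green, red; 400x640 float32, m along the optical axis (not along the pixel's ray), 0 where there is no reading.
- calibration(name): a dict with "fx", "fy", "cx", "cy" (pixels), "k1" (the pictures are not rectified: a ray, as slopes to the right and down, at radius r is drawn at 1 + k1 r^2 times it, then the intrinsics apply), "rvec" (rotation vector, rad) and "tvec" (3), from world to camera coordinates, as OpenCV has them. Camera axes: x right, y down, z forward; pixel columns grow to the right and rows downward; lengths in m; the calibration is good to about 2 mm. A picture is of the moment at which its call begins: read the wrist's pose just before it. calibration takes no time and is no camera call; for the wrist camera it gives the pose at the moment of the call.
A pose or a line that the arm cannot do raises env.PlanningError and nothing moves.
- job.job_done(): hands the job in; it is judged then, once.
The state is a dict: "time": time; "qpos": joint angles; "joint_velocities": joint speeds; "joint_torque": joint torques, N m; "tcp_pos": TCP position; "orientation": TCP orientation; "force": force on the tool from outside, world axes, zero at the start; "torque": the same for the moment, N m; "opening": finger opening in m; "gripper_force": force on a finger pad.
Only numpy, scipy, OpenCV 4.12 (cv2) and the standard library are available. Lean on these libraries where they do the work, as an engineer would, in place of code of your own. Each camera call takes 0.05 s, during which the arm holds its last target. There are 200 camera calls.

## Working session

There is one attempt and no reset: what is moved stays moved. The work goes in short steps, each a Python script; the robot and the scene stay as the last script left them, time stands still between calls to the robot, and variables do not carry over. Pictures are saved under pics/ and viewed, at most 10 in all, crops included, and the job is handed in when it is done.

```bash
mkdir -p pics; python3 - <<'E'
from cell import env,camera,calibration
import cv2,numpy as np
for n in("scene","top"):
    p,d=camera(n); cv2.imwrite(f"pics/{n}0.png",p); np.save(f"pics/{n}0.npy",d); print(n,calibration(n))
s=env.get_state(); print(s['time'],s['tcp_pos'],s['orientation'],s['force'],env.nose_length)
E
```

```text
scene {'fx': 377.46663106205153, 'fy': 377.46663106205153, 'cx': 325.19566564260316, 'cy': 199.4405740935864, 'k1': -0.051262895301738304, 'rvec': array([ 1.89246445,  1.6128655 , -0.66169479]), 'tvec': array([-0.13504246, -0.32705617,  1.33589027])}
top {'fx': 437.58845501388157, 'fy': 437.58845501388157, 'cx': 319.7777678806293, 'cy': 197.21606055809085, 'k1': 0.010111099354657772, 'rvec': array([ 2.10407613, -2.12540442,  0.18812864]), 'tvec': array([0.07774242, 0.59507768, 1.21947664])}
0.1 [ 0.17592641 -0.65125457  0.30301269] [-8.10299149e-04  9.91309901e-01  1.31544652e-01 -1.65970939e-04] [0.89915555 0.36631348 0.25618993] 0.0726
```

View pics/top0.png

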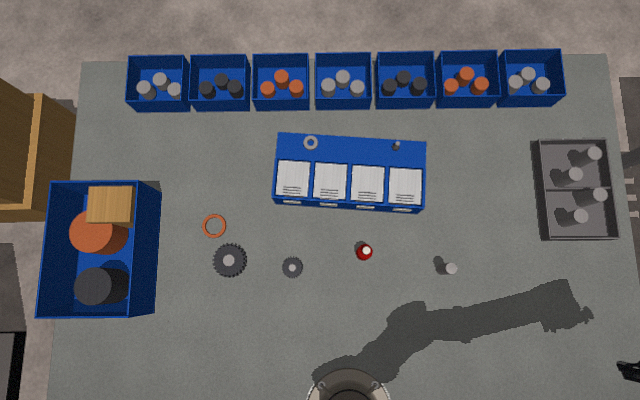

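View pics/scene0.png

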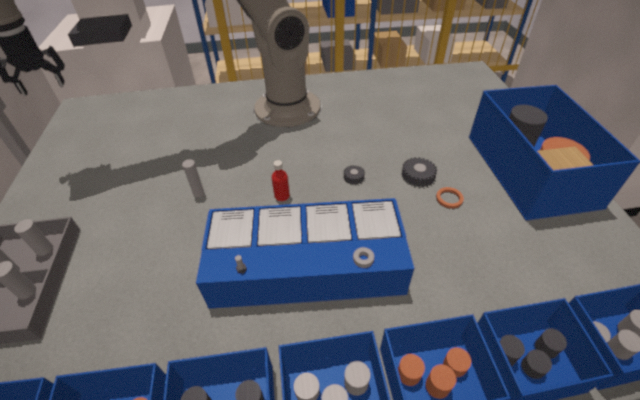

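The top view shows the box with four white covers at about (293,179), (330,181), (367,183) and (405,186). Cover 1 is the left one (+y), and the dark lines are at the front (lower) edges. The bottle at (364,251) and small gear at (292,267) stand in front of the box.

```bash
cat >h.py <<'E'
import cv2,numpy as np
def ray_plane(c,uv,z):
    """pixels -> world points on plane z"""
    R=cv2.Rodrigues(c['rvec'])[0]; o=-R.T@c['tvec']
    s=(np.atleast_2d(uv)-[c['cx'],c['cy']])/[c['fx'],c['fy']]; u=s.copy()
    for _ in range(8): u=s/(1+c['k1']*(u**2).sum(1,keepdims=True))
    d=np.c_[u,np.ones(len(u))]@R
    return o+d*((z-o[2])/d[:,2:])
def fit(A,B):
    """2D rigid A->B: yaw, translation, residuals"""
    a,b=A-A.mean(0),B-B.mean(0)
    yaw=np.arctan2((a[:,0]*b[:,1]-a[:,1]*b[:,0]).sum(),(a*b).sum())
    R=np.array([[np.cos(yaw),-np.sin(yaw)],[np.sin(yaw),np.cos(yaw)]]); t=B.mean(0)-R@A.mean(0)
    return yaw,t,B-(A@R.T+t)
E
python3 - <<'E'
import cv2,numpy as np
from cell import calibration
from h import *
for n,roi,rev in(("top",(265,130,435,220),1),("scene",(195,195,415,255),-1)):
    im=cv2.imread(f"pics/{n}0.png"); x0,y0,x1,y1=roi
    hsv=cv2.cvtColor(im,cv2.COLOR_BGR2HSV)
    m=((hsv[...,1]<70)&(hsv[...,2]>120)).astype(np.uint8)*255
    k=np.zeros_like(m);k[y0:y1,x0:x1]=m[y0:y1,x0:x1]
    cs=[c for c in cv2.findContours(k,cv2.RETR_EXTERNAL,cv2.CHAIN_APPROX_NONE)[0] if cv2.contourArea(c)>500]
    cen=[]
    for c in cs:
        c=cv2.convexHull(c); M=cv2.moments(c); cen.append([M['m10']/M['m00'],M['m01']/M['m00'],M['m00']])
    cen=np.array(sorted(cen)[::rev]); print(n,cen.round(1))
    if len(cen)==4:
        P=ray_plane(calibration(n),cen[:,:2],.103)[:,:2]
        A=np.array([[-25,159],[-25,53],[-25,-53],[-25,-159]])/1000
        print(P.round(4),*fit(A,P))
E
```

```text
top [[  292.6   177.9  1092. ]
 [  329.7   180.7  1122. ]
 [  349.5   174.5 15041. ]
 [  367.3   183.   1106. ]
 [  404.8   185.8  1115. ]]
scene [[ 375.3  220.  1514. ]
 [ 368.2  215.4 4197. ]
 [ 327.7  223.  1544. ]
 [ 279.3  225.9 1569.5]
 [ 230.8  228.9 1570.5]
 [ 226.2  216.4 2886. ]]
```

```bash
python3 - <<'E'
import numpy as np
from cell import calibration,kin,env
from h import *
A=np.array([[-25,159],[-25,53],[-25,-53],[-25,-159]])/1000
fs=[]
for n,c in(("top",[[292.6,177.9],[329.7,180.7],[367.3,183],[404.8,185.8]]),("scene",[[375.3,220],[327.7,223],[279.3,225.9],[230.8,228.9]])):
    P=ray_plane(calibration(n),c,.103)[:,:2]; y,t,r=fit(A,P); print(n,y,t,r.round(4).tolist()); fs.append([y,*t])
    if n=="top":
        print("bottle,gear",ray_plane(calibration(n),[[367,251]],.12),ray_plane(calibration(n),[[292,267]],.02))
y,tx,ty=np.mean(fs,0); np.save("box.npy",[y,tx,ty]); R=np.array([[np.cos(y),-np.sin(y)],[np.sin(y),np.cos(y)]])
for off in(0,np.pi/2):
  for yy in(.159,.053,-.053,-.159):
    p=R@[-.06,yy]+[tx,ty]; a=(y+off)/2; q=[0,np.cos(a),np.sin(a),0]
    s=[kin.inverse_kinematics([*p,z],q) for z in(.19,.13)]
    print(off,p.round(3),[None if k is None else np.round(k,2).tolist() for k in s])
E
```

```text
top -0.08336236865631466 [ 0.65532074 -0.0125236 ] [[0.0002, -0.0002], [-0.0005, 0.0002], [0.0004, -0.0002], [-0.0001, 0.0002]]
bottle,gear [[ 0.43415983 -0.0554842   0.12      ]] [[0.39665594 0.15508614 0.02      ]]
scene -0.08333878909242086 [ 0.66059577 -0.01134983] [[-0.0001, -0.0008], [0.0001, -0.0], [-0.0001, 0.0001], [0.0001, 0.0006]]
0 [0.611 0.152] [[0.03, 0.58, -0.52, 1.74, 0.35, 0.92, -2.28], [-0.04, 0.64, -0.42, 1.77, 0.34, 0.8, -2.28]]
0 [0.603 0.046] [[0.17, 0.53, -0.46, 1.8, 0.3, 0.88, -2.09], [0.11, 0.6, -0.38, 1.84, 0.31, 0.76, -2.1]]
0 [ 0.594 -0.06 ] [[0.21, 0.49, -0.28, 1.83, 0.18, 0.84, -1.81], [0.16, 0.57, -0.22, 1.87, 0.18, 0.72, -1.81]]
0 [ 0.585 -0.165] [[0.31, 0.5, -0.18, 1.81, 0.12, 0.84, -1.58], [0.29, 0.58, -0.15, 1.84, 0.13, 0.73, -1.59]]
1.5707963267948966 [0.611 0.152] [[0.26, 0.69, -0.86, 1.72, 0.6, 1.02, -0.9], [0.18, 0.73, -0.74, 1.76, 0.61, 0.9, -0.91]]
1.5707963267948966 [0.603 0.046] [[0.28, 0.57, -0.62, 1.8, 0.41, 0.91, -0.6], [0.24, 0.64, -0.56, 1.83, 0.46, 0.8, -0.64]]
1.5707963267948966 [ 0.594 -0.06 ] [[0.42, 0.54, -0.56, 1.82, 0.36, 0.89, -0.39], [0.4, 0.62, -0.54, 1.85, 0.43, 0.79, -0.45]]
1.5707963267948966 [ 0.585 -0.165] [[0.55, 0.54, -0.5, 1.79, 0.33, 0.89, -0.19], [0.53, 0.63, -0.48, 1.82, 0.39, 0.79, -0.24]]
```

```bash
cat >>h.py <<'E'
class Box:
    def __init__(s): s.yaw,s.x,s.y=np.load("box.npy")
    def w(s,bx,by,z):
        c,n=np.cos(s.yaw),np.sin(s.yaw); return np.array([s.x+c*bx-n*by,s.y+n*bx+c*by,z])
    @property
    def q(s): return np.array([0,np.cos(s.yaw/2),np.sin(s.yaw/2),0])
YS={1:.159,2:.053,3:-.053,4:-.159}
E
python3 - <<'E'
from cell import env,camera,calibration
from h import *
b=Box()
env.grip(0)
env.reach(b.w(-.06,-.106,.33),b.q)
c=calibration("wrist"); p,d=camera("wrist"); cv2.imwrite("pics/w0.png",p); np.savez("pics/w0.npz",d=d,**c)
s=env.get_state(); print(s['time'],s['tcp_pos'],s['force'],s['opening'],c)
E
```

```text
3.3333 [ 0.58918504 -0.11378648  0.32987632] [-0.68750662 -0.06566349 -1.58712854] 0.0002667428505278219 {'fx': 320.18341727637323, 'fy': 320.18341727637323, 'cx': 320.5896972851461, 'cy': 197.75152450462988, 'k1': -0.0013608208142186474, 'rvec': array([-1.96872131,  2.14439833,  0.33832735]), 'tvec': array([-0.06331727,  0.5202598 ,  0.58853493])}
```

View pics/w0.png

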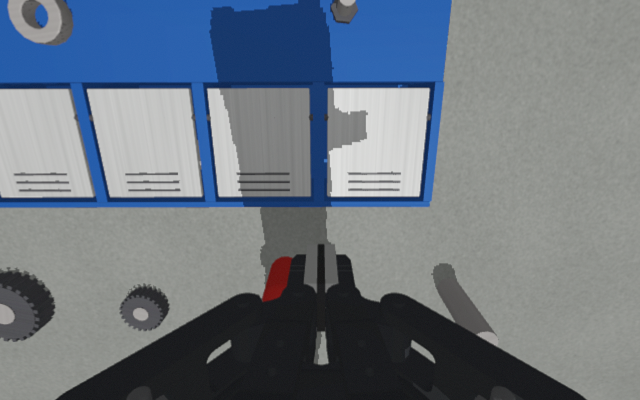

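The wrist view shows all four line marks, with middle lines at about (42,182), (153,182), (263,182) and (371,182). The ledge holds the bearing at (40,15) and bolt at (345,8). I'll cast the marks to refine the box pose, then press from cover 4 onwards.

```bash
python3 - <<'E'
from cell import env
from h import *
c=dict(np.load("pics/w0.npz")); P=ray_plane(c,[[42,182],[153,182],[263,182],[371,182]],.103)[:,:2]
A=np.array([[-.06,YS[i]] for i in(1,2,3,4)])
y,t,r=fit(A,P); print("wrist",y,t,r.round(4).tolist(),"old",np.load("box.npy"))
if np.linalg.norm(t-np.load("box.npy")[1:])<.008: np.save("box.npy",[-.0834,*((t+np.load("box.npy")[1:])/2)])
b=Box(); tip=env.nose_length; print(b.yaw,b.x,b.y)
for i in(4,3,2,1):
    env.reach(b.w(-.060,YS[i],.123+tip),b.q)
    env.movel(b.w(-.060,YS[i],.108+tip),velocity=.06)
    f0=env.get_state()['force']
    hit=env.movel(b.w(-.060,YS[i],.094+tip),velocity=.02,stop_force=8)
    s=env.get_state(); print(i,hit,"tip z",s['tcp_pos'][2]-tip,"dF",(s['force']-f0).round(1),s['time'])
    if not hit: break
    env.movel(b.w(-.060,YS[i],.123+tip),velocity=.1)
E
```

```text
wrist -0.0853995199239602 [ 0.65747577 -0.01063887] [[-0.0, -0.0003], [-0.0001, -0.001], [-0.0001, -0.0006], [0.0002, 0.0018]] old [-0.08335058  0.65795826 -0.01193671]
-0.0834 0.657717011547905 -0.011287794507587458
4 True tip z 0.10228593285661972 dF [-1.2  1.3  5.9] 4.8
3 True tip z 0.10226615700165809 dF [-2.5 -1.1  7.1] 6.5
2 False tip z 0.09383605883904428 dF [-0.5  0.2  0.1] 8.6167
```

```bash
python3 - <<'E'
from cell import env,camera
from h import *
b=Box(); tip=env.nose_length; y=YS[2]
for th in(.35,.5,.7,.9,1.05,1.15):
    r=np.interp(th,[0,1.25],[.050,.040])
    x=-r*np.cos(th)-.003*np.sin(th); z=.1-r*np.sin(th)+.003*np.cos(th)
    hit=env.movel(b.w(x-.011,y,max(z,.062)+tip),velocity=.05,stop_force=15)
    s=env.get_state(); print(th,hit,(s['tcp_pos']).round(4),s['force'].round(1))
    if hit: break
else:
    hit=env.movel(b.w(-.010,y,.062+tip),velocity=.02,stop_force=10)
    s=env.get_state(); d=s['tcp_pos'][:2]-[b.x,b.y]; print("end",hit,"box x",d@[np.cos(b.yaw),np.sin(b.yaw)],s['tcp_pos'][2]-tip,s['force'].round(1),s['time'])
p,_=camera("scene"); cv2.imwrite("pics/s1.png",cv2.resize(p[150:310,150:450],None,fx=2.5,fy=2.5))
E
```

```text
0.35 False [0.6058 0.0462 0.1586] [-0.3 -0.  -1.3]
0.5 False [0.6097 0.0458 0.1528] [ 0.2 -0.6 -0.1]
0.7 False [0.6158 0.0454 0.1459] [ 0.1  0.1 -0.3]
0.9 False [0.6227 0.0448 0.1407] [-0.5  0.1 -0.2]
1.05 False [0.6279 0.0443 0.1378] [-1.6  0.3 -0.4]
1.15 False [0.6315 0.044  0.1364] [-3.   0.1 -0.7]
end True box x -0.025672261321252894 0.06236402490371676 [ 0.1 -0.4  1.3] 10.9333
```

View pics/s1.png

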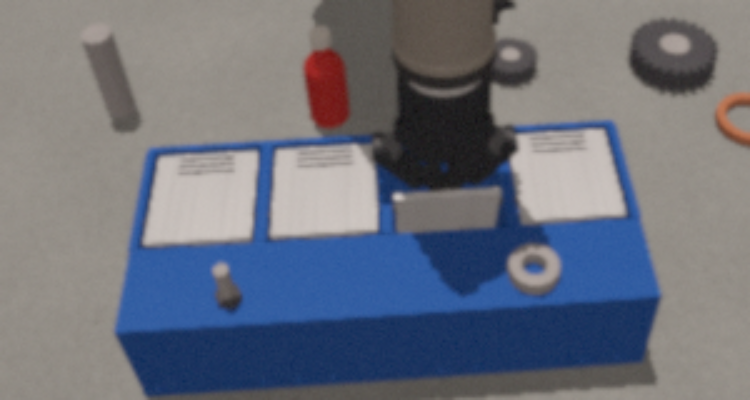

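Cover 2 (second from the right in this view) stands open, with its rear edge raised at about (445,195). The other three are still flush. Next I'll back off, lift, and verify the angle.

```bash
python3 - <<'E'
from cell import env,camera,calibration
from h import *
b=Box(); tip=env.nose_length; y=YS[2]
env.movel(b.w(-.045,y,.064+tip),velocity=.08)
env.movel(b.w(-.045,y,.135+tip),velocity=.1)
env.movel(b.w(-.14,y,.30),velocity=.15)
c=calibration("wrist"); p,d=camera("wrist"); cv2.imwrite("pics/w1.png",p)
R=cv2.Rodrigues(c['rvec'])[0]; v,u=np.mgrid[:400,:640]
s=np.dstack([(u-c['cx'])/c['fx'],(v-c['cy'])/c['fy'],np.ones(u.shape)])*d[...,None]
W=(s-c['tvec'])@R; W=W[d>0]-[b.x,b.y,0]
cs,sn=np.cos(b.yaw),np.sin(b.yaw); X=cs*W[:,0]+sn*W[:,1]; Y=-sn*W[:,0]+cs*W[:,1]; Z=W[:,2]
m=(abs(Y-YS[2])<.03)&(X>-.03)&(X<.015)&(Z>.03)&(Z<.15)
k=np.polyfit(Z[m],X[m],1); print(m.sum(),"slope angle",np.arctan2(1,k[0]),"X at z=.1",np.polyval(k,.1),"Z",Z[m].min(),Z[m].max())
print(env.get_state()['time'],env.get_state()['force'])
E
```

```text
3964 slope angle 1.2494937563336037 X at z=.1 -0.0029830679105742053 Z 0.030282848198791 0.11258068898054238
13.2917 [ 0.0362928   0.5919798  -0.51075185]
```

View pics/w1.png

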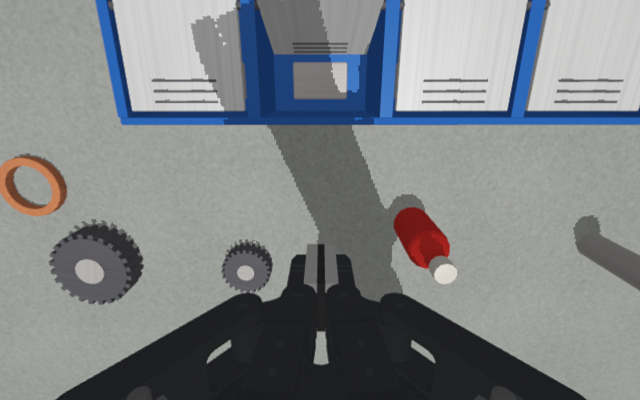

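The picture shows cover 2 at about (320,30) standing at 1.25 rad, with its nearly empty bay visible below it at (320,80). The other covers are flush, the loose parts in view are in place, and the arm is clear.

```bash
python3 -c "
from cell import job
print(job.job_done())"
```

```text
the job is handed in; nothing more can be done
None
```

Cover 2 was the one that rocked: I pushed it to its stop (measured 1.25 rad), left it standing open with the arm clear, and handed the job in; covers 4 and 3 stopped hard when pressed, and cover 1 was not pressed because the free one had already been found.

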